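Shut the dust damper, seat and hold the coupling collar

ROBOT

A 6-joint arm with a two-finger parallel gripper is mounted at the origin on the work surface. World frame = base frame: x ahead of the robot, y to its left, z up, the work surface at z = 0. Lengths are in m, angles in rad, forces in N, time in s.
With the tool pointing down it reaches from about 0.35 to 0.775 m from the base axis. Payload 5.5 kg.
Tool frame: the origin (TCP) lies midway between the tips of the shut fingers; the grasp point (between the pads) lies 19 mm behind it; z points along the fingers, y is the line along which they close (so a half turn about z gives the same grasp; the last joint's range is limited). The gripper opens to 85 mm and grips with 20 to 120 N. Pads are 22 mm wide; open, the fingers measure 114 mm over their backs; the gripper's body (76 mm by 85 mm) begins 54 mm behind the grasp point. The pads swing forward as they close: fully open they stand 13 mm farther back than shut.
Start: joints at [0.963, 0.313, 0.046, 1.304, 0, 1.431], TCP at [0.259, 0.513, 0.231] pointing down, gripper open.
Joint ranges: [-2.76, 2.76], [-0.86, 1.69], [-1.03, 1.26], [-2.2, 2.34], [-1.47, 1.5], [-3.14, 3.14]. Speed limits (rad/s): [2.57, 2.57, 3.14, 3.14, 3.14, 3.14].

INTERFACE

Orientations are given as a unit quaternion [w, x, y, z].
In Python, from workcell import env gives the robot as it stands.
- The arm moves only by the tool move_arm, never from a script. Its argument "targets" is a list of rows, each a list of 3 entries, a list of its own where there are three numbers: the shift along the tool's x, y, z in mm, then the turn, a rotation vector about the tool's x, y, z in units of 10 degrees (1.0 is 10 degrees), then the closure, from -1 (fully open) to 1 (shut). In form: [[[dx, dy, dz], [ax, ay, az], gripper], ...]. A call has 1 to 5 rows; each row is the pose to reach, as a shift and turn from the pose commanded when the call began, along the tool's axes at that moment; what a row does not reach only later rows make up. A row lasts 1/8 s, in which the tool goes at most 62.5 mm and 10.7 degrees, less where a joint would pass 70% of its speed; a pose out of reach is approached as far as the arm can. A call with a gripper value outside its range is refused whole. The fingers move at their own pace and stop on an object; "squeeze" is the grip in N (left out, the last holds). Time passes only in rows, so rows that repeat a pose let the fingers close. It gives the time, the measured TCP pose, the force, the opening and the grip force at its end, in the units of the state.
- env.get_state(): the state, without advancing time (a new reading comes with each control period).
- env.read_camera(name): name is "scene" or "side" or "wrist"; returns a dict with "pixels" (384x512x3 uint8, red, green, blue), "fovy" (degrees; the focal length in pixels is half the picture's height over the tangent of half this angle, whatever the lens; pixels are square), "cx", "cy" (the principal point, pixels), "extrinsics" (4x4, takes a point from world to camera coordinates); the wrist camera has in their place "mount" (4x4, takes a point from camera to tool coordinates, whose origin is the TCP and whose axes are the flange's). Camera axes: x right, y up, looking along -z (the intrinsics and any distortion apply to the point x, -y, -z); pixel columns grow to the right and rows downward; lengths in m; the calibration is good to about 2 mm. A picture is of the moment at which its call begins: read the wrist's pose just before it. There is no depth.
- env.hand_in(): hands the job in; it is judged then, once.
Trained networks look in a picture, given as the dict that the camera call returned (one of the last four; its "shot" number tells which), for a name from the list of things; names that differ only in an ending like _2 or _b are one class to them, and where a whole thing is asked for, a point or a joint stands for the part that bears it (a point fixed in the world has none). Each returns a list of dicts, best first, with "confidence" (0 to 1); they miss things now and then, are a little off and sometimes report something else, mostly with a low value. They report only what shows in the picture. A call takes as long as a camera call. They do not tell look-alikes from the thing itself.
- env.spot_in(thing, picture): "centre" ([x, y, z] in m, in world coordinates, good to about 4 mm: the middle of the surface that is visible of it).
- env.regions_of(thing, picture): "mask" (384x512 bool, what is visible of it).
- env.landmark_of(thing, picture): "centre" ([x, y, z] in m, in world coordinates, good to about 4 mm: a listed point, or the origin of a listed thing).
The state is a dict: "clock": time; "joint_pos": joint angles; "qvel": joint speeds; "tau": joint torques, N m; "tcp_pos": TCP position; "orientation": TCP orientation; "wrist_force": force on the tool from outside, world axes, zero at the start; "ft_torque": the same for the moment, N m; "finger_gap": finger opening in m; "grip_force": force on a finger pad.
Only numpy, scipy, OpenCV 4.12 (cv2) and the standard library are available. Lean on these libraries where they do the work, as an engineer would, in place of code of your own. Each camera call takes 0.05 s, during which the arm holds its last target. There are 200 camera calls.

TASK

On the bench dust-extraction duct, first turn the red damper handle a quarter turn from open (along the duct) to fully shut (across the duct). Then turn the blue knurled collar on its pipe clockwise until its hidden keyways drop over the pins, push it fully home against the springy seal, and finish while still gripping it and holding it pushed home. Leave the screw box, the try square and the oak offcut where they are.

Things in the scene. Friction and masses are not known exactly. Their poses are not given: they have to be found in the camera images.
- port: The fixed extraction duct: a bare metal box 110 (its x) x 340 (its y) x 60 mm high, on a 150 x 360 x 6 mm foot plate. Origin on the bench under its middle; z up. The steel pipe (spigot) stands on its top at its y = -100 mm, the damper handle at y = +70 mm, both at x = 0.
- spigot_top (a point): Centre of the upper rim of the upright steel pipe, 32 mm in diameter, 116 mm above the bench. Three brass pins, 6 mm thick, stick out from it sideways every 120 degrees (reaching 22 mm from the axis), 21 mm below this rim; the collar's skirt hides them.
- damper (a joint): Red damper handle: bar 14 mm wide, 16 mm tall, 88 mm long from its upright pivot, centre line 93 mm above the bench, 25 mm clear of the duct below. 0 = open, along the duct (port +y); 1.571 = shut against its stop, across the duct (port -x); grows counterclockwise seen from above. Starts between 0 and 0.35; friction 0.1 N m (1.5 N at the grip); stays where left.
- damper_axis (a point): Point on the handle's upright pivot axis at the height of the bar's centre line (93 mm above the bench).
- damper_grip (a point): Point on the centre line of the red bar, 68 mm from its pivot axis; moves with it.
- collar: Loose blue knurled collar round the pipe: ring 57 mm outside diameter, 46 mm tall, 35 mm hole, about 0.22 kg. Origin at the centre of its underside, z up. It starts level on the three pins, underside 84 mm above the bench. Inside are three hidden keyways, 10 mm wide, every 120 degrees; where they point is not told: turn under a light push to find them. Fully home its underside is 70 mm above the bench.
- collar_top (a point): Centre of the collar's upper rim, 46 mm above its underside; starts 14 mm above the pipe's rim. A clockwise turn (from above) of 28 to 80 degrees (0.49 to 1.40 rad) from the start lines a keyway up with the pins, play about 6 degrees either way. The collar then sinks 6 mm freely and 8 mm more against the seal; fully home this point is level with the pipe's rim. Let go, it springs back up.
- seal (a joint): Black sprung seal ring (56 mm outside diameter) round the foot of the pipe, which the collar's underside presses down: 0 = fully up (78 mm above the bench), 0.008 m = fully down, the collar home on a hard stop. The spring pushes back 3.2 N at 0 and 9.6 N at 0.008 m; the collar's weight alone does not press it.
- screw_box: Bystander: open blue box of screws, 75 x 100 x 45 mm; origin under its middle.
- try_square: Bystander: carpenter's try square lying flat: dark wooden stock 22 x 130 x 18 mm, steel blade 170 mm; origin under the middle of the stock.
- oak_offcut: Bystander: pale oak offcut 60 x 130 x 30 mm; origin under its middle.
There are look-alikes about, which are no part of the job. Of the things like the collar, leave any that is pink; of the rest the larger one is meant.

How it is judged:
On the way, in this order (a step that is already met when the one before it is completed fails the run):
1. the damper handle is shut across the duct (value of joint damper above 1.4 rad and not (z of collar in the frame of port below 0.08 m)), for 0.2 s.
2. the collar has dropped over the pins with the damper shut (value of joint damper above 1.4 rad and z of collar in the frame of port below 0.0795 m and horizontal distance between collar and spigot_top below 0.004 m), for 0.1 s.
At the end, for the whole second after the job is handed in: Damper handle within 10 degrees of its shut stop; collar upright (within 4.6 degrees) on the pipe (within 4 mm of the axis), keyed over the pins and pressed to within 1.6 mm of fully home, the seal ring pressed down at least 6.4 of its 8 mm; the fingers still pressing on or gripping the collar (value of joint damper above 1.4 rad and z of collar in the frame of port below 0.0716 m and horizontal distance between collar and spigot_top below 0.004 m and angle between collar's own z axis and vertical below 0.08 rad and value of joint seal above 0.0064 m and contact force between collar and the fingers above 1 N); the arm keeps its last pose, push and grip.
It fails at once if the screw box is shifted by more than 30 mm (distance of screw_box from where it was at the start of the episode above 0.03 m).
It fails at once if the try square is shifted by more than 30 mm (distance of try_square from where it was at the start of the episode above 0.03 m).
It fails at once if the oak offcut is shifted by more than 30 mm (distance of oak_offcut from where it was at the start of the episode above 0.03 m).
It also fails if it takes over 58 s, if anything falls off the work surface, if the arm or the gripper's body presses on something with over 40 N, if the wrist force passes 120 N, or if a joint passes its speed limit or range.

## Working session

There is one attempt and no reset: what is moved stays moved. The work goes in short steps, Python scripts to look and compute and a tool call to move; the robot and the scene stay as the last step left them, time stands still between calls to the robot, and variables do not carry over. Pictures are saved under pics/ and viewed, at most 10 in all, crops included, and the job is handed in when it is done.

Besides the shell and the picture viewer there is one more tool, called after "Emit:" by a JSON object that holds its "fn" and its "kwargs", one argument or row to a line. move_arm: Moves the arm, as the interface text tells. Its arguments: {"type":"object","properties":{"targets":{"type":"array","items":{"type":"array"}},"squeeze":{"type":"number"}},"required":["targets"]}

```bash
mkdir -p pics; cat > h.py <<'E'
import numpy as np,cv2
from workcell import env
def save(p,n): cv2.imwrite('pics/'+n+'.png',cv2.cvtColor(p['pixels'],cv2.COLOR_RGB2BGR))
def lm(t,p,f='landmark_of'):
    for d in getattr(env,f)(t,p)[:4]: print(p.get('shot'),f,t,np.round(d['centre'],4),round(d['confidence'],2))
def proj(p,X):
    f=192/np.tan(np.radians(p['fovy'])/2);c=p['extrinsics']@np.append(X,1)
    return p['cx']+f*c[0]/-c[2],p['cy']-f*c[1]/-c[2]
def quat(q):
    from scipy.spatial.transform import Rotation as R
    return R.from_quat([q[1],q[2],q[3],q[0]])
E
python3 - <<'E'
from h import *
s=env.get_state();print({k:np.round(v,3) for k,v in s.items()});print(quat(s['orientation']).as_matrix().round(3))
a=env.read_camera('scene');b=env.read_camera('side')
print({k:v for k,v in a.items() if k!='pixels'})
save({'pixels':np.hstack([a['pixels'],b['pixels']])[:, :]},'ab0')
import cv2
im=cv2.imread('pics/ab0.png');cv2.imwrite('pics/a.png',im[:,:512]);cv2.imwrite('pics/b.png',im[:,512:])
for p in (a,b):
    for t in ['port','spigot_top','damper_axis','damper_grip','collar','collar_top']: lm(t,p)
    for t in ['screw_box','try_square','oak_offcut']:lm(t,p)
E
```

```text
{'clock': np.float64(0.0), 'joint_pos': array([ 0.963,  0.314,  0.045,  1.304, -0.   ,  1.431]), 'qvel': array([-0.001, -0.001, -0.001, -0.001,  0.002, -0.002]), 'tau': array([-0.0000e+00, -4.8063e+01,  2.9853e+01,  1.9000e-02, -0.0000e+00,
       -0.0000e+00]), 'tcp_pos': array([0.259, 0.513, 0.23 ]), 'orientation': array([-0.   ,  0.232,  0.973, -0.001]), 'wrist_force': array([ 0.076, -0.571, -0.261]), 'ft_torque': array([0.015, 0.001, 0.057]), 'grip_force': np.float64(0.0), 'finger_gap': np.float64(0.085)}
[[-0.893  0.451 -0.001]
 [ 0.451  0.893 -0.002]
 [ 0.    -0.002 -1.   ]]
{'fovy': 49.14186290200528, 'cx': 252.92871470128247, 'cy': 181.8321210433204, 'extrinsics': array([[ 0.72349242,  0.6902496 , -0.01068658, -0.43030263],
       [-0.55393016,  0.58970685,  0.58771354,  0.21201196],
       [ 0.41197098, -0.41928668,  0.80899851, -1.22109046],
       [ 0.        ,  0.        ,  0.        ,  1.        ]]), 'shot': 1}
1 landmark_of port [ 5.445e-01 -7.960e-02 -3.000e-04] 0.65
1 landmark_of spigot_top [ 0.558  -0.1728  0.1151] 0.68
1 landmark_of spigot_top [ 0.516   0.2239 -0.00
[... 843 characters left out ...]
mper_axis [ 0.5294 -0.0035  0.0926] 0.83
2 landmark_of damper_grip [0.5095 0.0575 0.0942] 0.85
2 landmark_of damper_grip [ 0.5291 -0.0059  0.0907] 0.64
2 landmark_of collar [ 0.5595 -0.1716  0.0857] 0.96
2 landmark_of collar [ 0.3656 -0.2859  0.0023] 0.88
2 landmark_of collar [ 0.7458 -0.226  -0.0016] 0.73
2 landmark_of collar [0.5094 0.0571 0.0963] 0.59
2 landmark_of collar_top [ 0.3653 -0.2835  0.0478] 0.76
2 landmark_of collar_top [ 0.5577 -0.1755  0.1324] 0.75
2 landmark_of collar_top [ 0.7393 -0.2268  0.0295] 0.74
2 landmark_of screw_box [ 6.085e-01 -3.443e-01 -4.000e-04] 0.97
2 landmark_of try_square [ 0.6851 -0.0508 -0.0008] 0.71
2 landmark_of oak_offcut [ 0.5114  0.2177 -0.0014] 0.71
```

View pics/a.png

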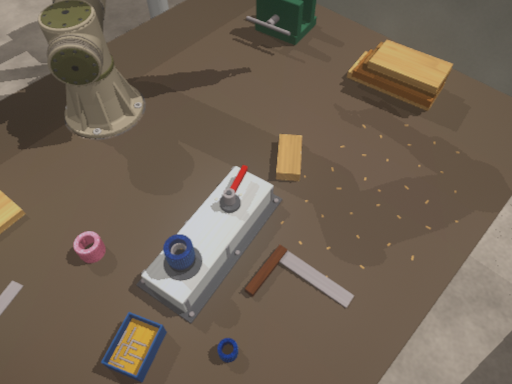

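View pics/b.png

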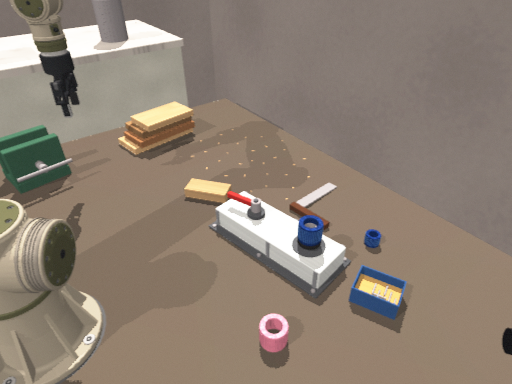

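The candidates for the collar in the scene view are blue on the pipe at (180,252), pink at (90,247) and small blue at (228,350). The one on the pipe is the larger of the two non-pink ones, and it sits on the duct. Damper first: move over with shut fingers.

Emit:
{"fn": "move_arm", "kwargs": {
  "targets": [
    [[-462,-269,0],[0,0,0],1],
    [[-462,-269,0],[0,0,0],1],
    [[-462,-269,0],[0,0,0],1],
    [[-462,-269,0],[0,0,0],1],
    [[-462,-269,0],[0,0,0],1]
  ],
  "squeeze": 40
}}

```text
clock: 1.62
tcp_pos: [0.4304, 0.2495, 0.2316]
orientation: [0.0, 0.232, 0.973, 0.0]
wrist_force: [-0.1, 1.3, 0.3]
finger_gap: 0.0001
grip_force: 0.0
```

Emit:
{"fn": "move_arm", "kwargs": {
  "targets": [
    [[-194,-113,0],[0,0,0],1],
    [[-194,-113,0],[0,0,0],1],
    [[-194,-113,0],[0,0,0],1],
    [[-194,-113,0],[0,0,0],1],
    [[-194,-113,0],[0,0,0],1]
  ]
}}

```text
clock: 2.25
tcp_pos: [0.553, 0.0603, 0.2308]
orientation: [0.0, 0.234, 0.972, -0.0]
wrist_force: [-0.5, 0.4, 0.4]
finger_gap: 0.0004
grip_force: 0.0
```

```bash
cat >> h.py <<'E'
def wrist():
    s=env.get_state();p=env.read_camera('wrist')
    T=np.eye(4);T[:3,:3]=quat(s['orientation']).as_matrix();T[:3,3]=s['tcp_pos']
    p['extrinsics']=np.linalg.inv(T@p['mount']);return s,p
E
python3 - <<'E'
from h import *
s,p=wrist();print(s['tcp_pos'],s['orientation'],s['finger_gap'],s['clock'])
for t in ['spigot_top','damper_axis','damper_grip','collar_top']: lm(t,p)
save(p,'w1')
E
```

```text
[0.55295029 0.06030817 0.23084571] [ 6.82903916e-05  2.33869536e-01  9.72267983e-01 -6.48569907e-05] 0.0003575706326070468 2.25
3 landmark_of spigot_top [ 0.5635 -0.1703  0.1107] 0.83
3 landmark_of spigot_top [0.5021 0.0564 0.0904] 0.4
3 landmark_of damper_axis [ 0.5303 -0.005   0.0922] 0.94
3 landmark_of damper_grip [0.5073 0.0563 0.0923] 0.91
3 landmark_of collar_top [ 0.5613 -0.1719  0.1276] 0.86
3 landmark_of collar_top [ 0.5637 -0.1715  0.1138] 0.67
```

View pics/w1.png

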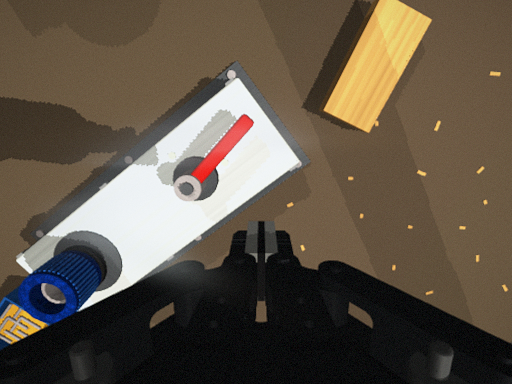

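The bar is the red one at (220,150), with its pivot at (188,187). Its pose fits the scene and side measurements. The shut fingers stand clear on the pushing side.

```bash
cat >> h.py <<'E'
def rel(P,s):  # world -> tool mm
    return np.round(quat(s['orientation']).inv().apply(np.array(P)-s['tcp_pos'])*1000).astype(int).tolist()
E
python3 - <<'E'
from h import *
s=env.get_state();A=np.array([.530,-.005]);d=lambda a:np.array([np.cos(np.radians(a)),np.sin(np.radians(a))])
for ph,r,o in [(110,57,42),(120,57,20),(130,57,20),(140,57,20),(150,57,20),(160,57,20),(170,57,20),(180,57,20),(190,57,20),(196,57,20)]:
    print(ph,rel(np.append(A+r/1e3*d(ph)+o/1e3*d(ph-90),.083),s))
E
```

```text
110 [0, -1, 148]
120 [24, -23, 148]
130 [32, -30, 148]
140 [39, -38, 148]
150 [43, -48, 148]
160 [47, -58, 148]
170 [48, -68, 148]
180 [48, -79, 148]
190 [45, -89, 148]
196 [43, -95, 148]
```

Emit:
{"fn": "move_arm", "kwargs": {
  "targets": [
    [[0,0,60],[0,0,0],1],
    [[0,0,120],[0,0,0],1],
    [[0,0,148],[0,0,0],1],
    [[0,0,148],[0,0,0],1]
  ]
}}

```text
clock: 3.0
tcp_pos: [0.549, 0.064, 0.0812]
orientation: [-0.003, 0.231, 0.973, -0.0]
wrist_force: [0.6, -0.6, -0.1]
finger_gap: -0.0002
grip_force: 0.0
```

Emit:
{"fn": "move_arm", "kwargs": {
  "targets": [
    [[19,-25,0],[0,0,0],1],
    [[27,-32,0],[0,0,0],1],
    [[34,-40,0],[0,0,0],1],
    [[38,-50,0],[0,0,0],1],
    [[42,-60,0],[0,0,0],1]
  ]
}}

```text
clock: 3.62
tcp_pos: [0.4875, 0.0281, 0.0839]
orientation: [0.001, 0.232, 0.973, 0.001]
wrist_force: [2.9, 1.3, 0.5]
finger_gap: -0.0
grip_force: 1.5
```

Emit:
{"fn": "move_arm", "kwargs": {
  "targets": [
    [[1,-10,0],[0,0,0],1],
    [[1,-21,0],[0,0,0],1],
    [[-2,-31,0],[0,0,0],1],
    [[-4,-35,0],[0,0,0],1],
    [[-4,-35,0],[0,0,0],1]
  ]
}}

```text
clock: 4.25
tcp_pos: [0.4745, 0.0038, 0.083]
orientation: [-0.002, 0.229, 0.973, 0.011]
wrist_force: [4.5, 36.9, 2.6]
finger_gap: 0.0002
grip_force: 17.7
```

```bash
python3 - <<'E'
from h import *
s=env.get_state();print(s['tcp_pos'],s['wrist_force'])
for c in ('scene','side'):
    p=env.read_camera(c)
    for t in ['damper_axis','damper_grip']: lm(t,p)
    save(p,'d'+c)
E
```

```text
[0.47447424 0.00384333 0.08301862] [ 4.46665078 36.87592411  2.57226078]
4 landmark_of damper_axis [ 0.5239 -0.0026  0.0942] 0.94
4 landmark_of damper_axis [ 0.5436 -0.0815  0.0016] 0.6
4 landmark_of damper_grip [ 0.4615 -0.02    0.0928] 0.56
5 landmark_of damper_axis [ 0.5299 -0.0062  0.0945] 0.83
5 landmark_of damper_grip [ 0.4656 -0.0207  0.0992] 0.69
```

The handle is against its stop (37 N contact), and its direction is about 190 degrees, which is across the duct. Back off, lift and go over the collar.

Emit:
{"fn": "move_arm", "kwargs": {
  "targets": [
    [[20,40,0],[0,0,0],1],
    [[20,40,-30],[0,0,0],1],
    [[20,40,-90],[0,0,0],1],
    [[20,40,-150],[0,0,0],-1],
    [[20,40,-150],[0,0,0],-1]
  ]
}}

```text
clock: 5.18
tcp_pos: [0.4771, 0.0386, 0.2378]
orientation: [0.004, 0.232, 0.973, -0.0]
wrist_force: [0.4, -0.0, -0.1]
finger_gap: 0.0356
grip_force: 0.0
```

Emit:
{"fn": "move_arm", "kwargs": {
  "targets": [
    [[-171,-145,0],[0,0,0],-1],
    [[-171,-145,0],[0,0,0],-1],
    [[-171,-145,0],[0,0,0],-1],
    [[-171,-145,0],[0,0,0],-1],
    [[-171,-145,0],[0,0,0],-1]
  ]
}}

```text
clock: 5.8
tcp_pos: [0.5615, -0.1699, 0.2308]
orientation: [-0.002, 0.234, 0.972, -0.0]
wrist_force: [-0.2, 0.5, -0.7]
finger_gap: 0.0855
grip_force: 0.0
```

```bash
python3 - <<'E'
from h import *
s,p=wrist();print(s['tcp_pos'],s['orientation'],s['finger_gap'],s['clock'],s['wrist_force'],s['joint_pos'])
for t in ['spigot_top','collar_top','collar','damper_axis','damper_grip']: lm(t,p)
save(p,'w2')
E
```

```text
[ 0.56145966 -0.16987019  0.23081772] [-2.02742650e-03  2.33940554e-01  9.72248767e-01 -2.03051597e-04] 0.08549066491818165 5.8 [-0.21245228  0.46629942 -0.72166226] [-4.29992961e-01  3.39623626e-01  8.19987539e-02  1.31707212e+00
 -1.17966775e-03  4.22678222e-02]
6 landmark_of spigot_top [ 0.5628 -0.175   0.1117] 0.83
6 landmark_of collar_top [ 0.5631 -0.1715  0.1311] 0.87
6 landmark_of collar_top [ 0.7435 -0.2247  0.0297] 0.74
6 landmark_of collar_top [ 0.368  -0.2819  0.0464] 0.74
6 landmark_of collar [ 0.3653 -0.2837  0.0016] 0.94
6 landmark_of collar [ 0.74   -0.2268 -0.0019] 0.91
6 landmark_of collar [ 0.5641 -0.171   0.083 ] 0.82
6 landmark_of damper_axis [ 0.5318 -0.0059  0.0921] 0.93
6 landmark_of damper_grip [ 0.5608 -0.174   0.0809] 0.24
```

View pics/w2.png

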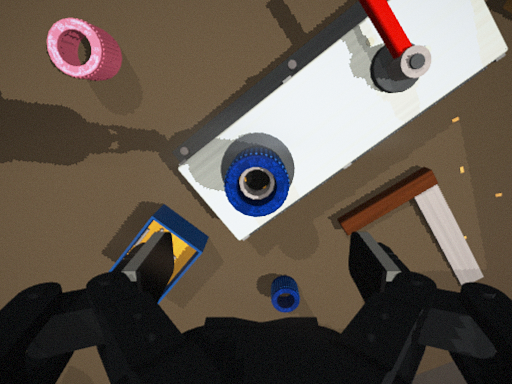

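Here pink is at (77,48), small blue at (285,292), and the large blue collar on the pipe at (257,182). I'll confirm with an enlarged crop that has the projected top-rim circle drawn on it.

```bash
python3 - <<'E'
from h import *
s,p=wrist();C=np.array([.5616,-.1731])
im=cv2.cvtColor(p['pixels'],cv2.COLOR_RGB2BGR)[110:260,180:340];im=cv2.resize(im,None,fx=4,fy=4,interpolation=cv2.INTER_CUBIC)
for r,z,col in [(.0285,.130,(0,255,255)),(.016,.116,(0,255,0))]:
    pts=[proj(p,[C[0]+r*np.cos(a),C[1]+r*np.sin(a),z]) for a in np.linspace(0,2*np.pi,60)]
    cv2.polylines(im,[((np.array(pts)-[180,110]+.5)*4).astype(int)],True,col,1)
cv2.imwrite('pics/crop.png',im)
c=np.array(proj(p,[*C,.13]))
for d in ([.001,0,0],[0,.001,0]):print(np.array(proj(p,np.array([*C,.13])+d))-c)
print(rel([*C,.097],s))
E
```

```text
[0.52220014 0.98439601]
[ 1.02236259 -0.49473697]
[-3, -7, 136]
```

View pics/crop.png

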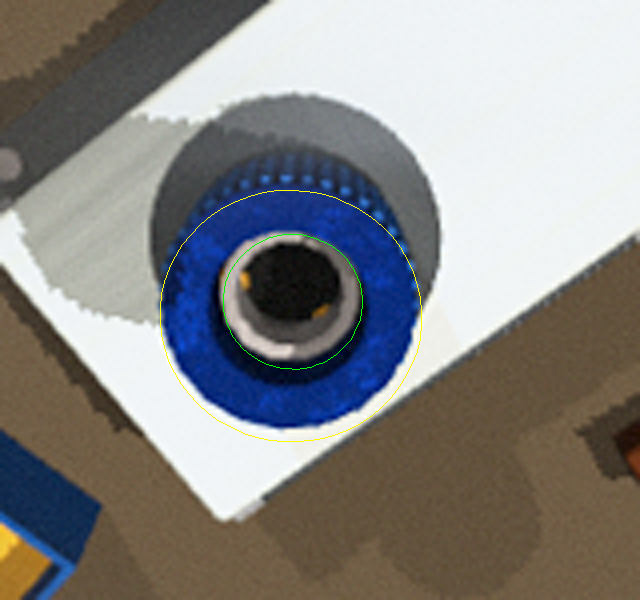

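The crop confirms it: the blue collar surrounds the pipe's steel rim, and the overlay is about 2 mm off. I've shifted the estimate to (0.560, -0.173). Descend open, then grip.

Emit:
{"fn": "move_arm", "kwargs": {
  "targets": [
    [[-1.5,-7.5,50],[0,0,0],-1],
    [[-1.5,-7.5,105],[0,0,0],-1],
    [[-1.5,-7.5,143],[0,0,0],-1],
    [[-1.5,-7.5,143],[0,0,0],-1],
    [[-1.5,-7.5,143],[0,0,0],-1]
  ],
  "squeeze": 30
}}

```text
clock: 6.78
tcp_pos: [0.5613, -0.174, 0.0921]
orientation: [0.001, 0.231, 0.973, -0.0]
wrist_force: [0.4, 0.5, 0.4]
finger_gap: 0.0855
grip_force: 0.0
```

Emit:
{"fn": "move_arm", "kwargs": {
  "targets": [
    [[0,0,0],[0,0,0],1],
    [[0,0,0],[0,0,0],1],
    [[0,0,0],[0,0,0],1],
    [[0,0,0],[0,0,0],1],
    [[0,0,0],[0,0,0],1]
  ]
}}

```text
clock: 7.4
tcp_pos: [0.5615, -0.1746, 0.0923]
orientation: [0.002, 0.232, 0.973, -0.0]
wrist_force: [0.5, 0.3, 6.3]
finger_gap: 0.0554
grip_force: 31.4
```

```bash
cat > st.py <<'E'
from h import *
s=env.get_state();R=quat(s['orientation'])
print(s['clock'],s['tcp_pos'].round(4),'Ftool',R.inv().apply(s['wrist_force']).round(1),'Ttool',R.inv().apply(s['ft_torque']).round(2),s['finger_gap'].round(4),s['grip_force'].round(1),'q',s['joint_pos'].round(3),'tilt',R.as_matrix()[:,2].round(3))
E
python3 st.py
```

```text
Traceback (most recent call last):
  File "st.py", line 3, in <module>
    print(s['clock'],s['tcp_pos'].round(4),'Ftool',R.inv().apply(s['wrist_force']).round(1),'Ttool',R.inv().apply(s['ft_torque']).round(2),s['finger_gap'].round(4),s['grip_force'].round(1),'q',s['joint_pos'].round(3),'tilt',R.as_matrix()[:,2].round(3))
                                                                                                                                           ^^^^^^^^^^^^^^^^^^^^^
AttributeError: 'float' object has no attribute 'round'
```

```bash
sed -i "s/s\['finger_gap'\].round(4),s\['grip_force'\].round(1)/round(float(s['finger_gap']),4),round(float(s['grip_force']),1)/" st.py; python3 st.py
```

```text
7.4 [ 0.5615 -0.1746  0.0923] Ftool [-0.3  0.5 -6.3] Ttool [-0.05  0.17  0.02] 0.0554 31.4 q [-0.438  0.41  -0.163  0.993  0.     0.03 ] tilt [ 0.003 -0.001 -1.   ]
```

Emit:
{"fn": "move_arm", "kwargs": {
  "targets": [
    [[0,0,1],[0,0,0.8],1],
    [[0,0,1],[0,0,1.6],1],
    [[0,0,1],[0,0,2.4],1],
    [[0,0,1],[0,0,2.4],1]
  ],
  "squeeze": 45
}}

```text
clock: 7.9
tcp_pos: [0.5624, -0.1752, 0.0921]
orientation: [0.003, 0.43, 0.903, 0.0]
wrist_force: [0.6, 0.1, 8.3]
finger_gap: 0.0553
grip_force: 46.9
```

```bash
python3 st.py
```

```text
7.9 [ 0.5624 -0.1752  0.0921] Ftool [-0.3  0.5 -8.3] Ttool [0.01 0.01 0.04] 0.0553 46.9 q [-0.438  0.411 -0.164  0.991  0.     0.45 ] tilt [ 0.005 -0.002 -1.   ]
```

Emit:
{"fn": "move_arm", "kwargs": {
  "targets": [
    [[0,0,0],[0,0,0.4],1],
    [[0,0,0],[0,0,0.8],1]
  ]
}}

```text
clock: 8.15
tcp_pos: [0.562, -0.1757, 0.0922]
orientation: [0.003, 0.492, 0.871, -0.0]
wrist_force: [-1.7, -2.4, 10.5]
finger_gap: 0.0555
grip_force: 47.0
```

Emit:
{"fn": "move_arm", "kwargs": {
  "targets": [
    [[0,0,0],[0,0,0.3],1],
    [[0,0,0],[0,0,0.6],1]
  ]
}}

```text
clock: 8.4
tcp_pos: [0.5625, -0.1759, 0.0921]
orientation: [0.003, 0.537, 0.844, -0.0]
wrist_force: [0.3, -2.6, 7.9]
finger_gap: 0.0556
grip_force: 46.7
```

Emit:
{"fn": "move_arm", "kwargs": {
  "targets": [
    [[0,0,0],[0,0,0.3],1],
    [[0,0,0],[0,0,0.6],1]
  ]
}}

```text
clock: 8.65
tcp_pos: [0.5621, -0.176, 0.0918]
orientation: [0.003, 0.58, 0.814, -0.0]
wrist_force: [-0.1, -2.5, 3.7]
finger_gap: 0.0553
grip_force: 46.7
```

Emit:
{"fn": "move_arm", "kwargs": {
  "targets": [
    [[0,0,2],[0,0,0.1],1],
    [[0,0,2],[0,0,0.2],1]
  ]
}}

```text
clock: 8.9
tcp_pos: [0.5615, -0.1754, 0.0901]
orientation: [0.002, 0.594, 0.805, -0.0]
wrist_force: [-3.8, -0.4, 6.3]
finger_gap: 0.0552
grip_force: 47.2
```

Emit:
{"fn": "move_arm", "kwargs": {
  "targets": [
    [[0,0,1],[0,0,0.2],1],
    [[0,0,2],[0,0,0.2],1]
  ]
}}

```text
clock: 9.15
tcp_pos: [0.5607, -0.1749, 0.086]
orientation: [0.001, 0.608, 0.794, -0.0]
wrist_force: [-0.5, -2.8, 5.1]
finger_gap: 0.0553
grip_force: 47.8
```

```bash
python3 st.py
```

```text
9.15 [ 0.5607 -0.1749  0.086 ] Ftool [-2.6 -1.2 -5.1] Ttool [ 0.41 -0.54  0.18] 0.0553 47.8 q [-0.438  0.416 -0.172  0.981 -0.001  0.868] tilt [ 0.001 -0.002 -1.   ]
```

It dropped about 6 mm at roughly 47° of turn. Now push home against the seal.

Emit:
{"fn": "move_arm", "kwargs": {
  "targets": [
    [[0,0,2],[0,0,0],1],
    [[0,0,4],[0,0,0],1],
    [[0,0,4],[0,0,0],1]
  ],
  "squeeze": 70
}}

```text
clock: 9.52
tcp_pos: [0.5608, -0.1749, 0.0819]
orientation: [0.001, 0.608, 0.794, -0.0]
wrist_force: [-1.7, -3.1, 4.8]
finger_gap: 0.0549
grip_force: 75.0
```

Emit:
{"fn": "move_arm", "kwargs": {
  "targets": [
    [[0,0,2],[0,0,0],1],
    [[0,0,4],[0,0,0],1],
    [[0,0,5],[0,0,0],1],
    [[0,0,5],[0,0,0],1]
  ]
}}

```text
clock: 10.02
tcp_pos: [0.5608, -0.175, 0.0786]
orientation: [0.001, 0.608, 0.794, -0.0]
wrist_force: [-5.0, -1.9, 17.1]
finger_gap: 0.055
grip_force: 76.3
```

```bash
python3 st.py
```

```text
10.025 [ 0.5608 -0.175   0.0786] Ftool [ -0.6  -5.3 -17.1] Ttool [ 1.15 -0.07  0.17] 0.055 76.3 q [-0.438  0.422 -0.182  0.964 -0.001  0.867] tilt [ 0.002 -0.002 -1.   ]
```

Emit:
{"fn": "move_arm", "kwargs": {
  "targets": [
    [[0,0,2],[0,0,0],1],
    [[0,0,3],[0,0,0],1],
    [[0,0,3],[0,0,0],1]
  ]
}}

```text
clock: 10.4
tcp_pos: [0.5609, -0.175, 0.0784]
orientation: [0.002, 0.607, 0.794, -0.0]
wrist_force: [-11.0, 0.5, 33.6]
finger_gap: 0.0554
grip_force: 78.2
```

```bash
python3 st.py; python3 - <<'E'
from h import *
ims=[]
for c in ('scene','side'):
    p=env.read_camera(c)
    for t in ['collar','collar_top','spigot_top','damper_grip','damper_axis']: lm(t,p)
    u,v=map(int,proj(p,[.56,-.15,.1]));ims.append(cv2.resize(p['pixels'][v-60:v+60,u-60:u+60],(400,400),interpolation=2))
save({'pixels':np.hstack(ims)},'fin')
E
```

```text
10.4 [ 0.5609 -0.175   0.0784] Ftool [  3.2 -10.4 -33.7] Ttool [2.31 0.81 0.13] 0.0554 78.2 q [-0.438  0.421 -0.185  0.961 -0.001  0.867] tilt [ 0.003 -0.003 -1.   ]
8 landmark_of collar [ 0.565  -0.1719  0.0696] 0.68
8 landmark_of collar [ 0.3644 -0.2856 -0.0007] 0.59
8 landmark_of collar [ 0.4599 -0.0178  0.0939] 0.3
8 landmark_of collar_top [ 0.3634 -0.287   0.0495] 0.98
8 landmark_of collar_top [ 0.5629 -0.1734  0.1145] 0.86
8 landmark_of collar_top [ 0.742  -0.2247  0.0312] 0.6
8 landmark_of spigot_top [ 0.5593 -0.1752  0.1187] 0.92
8 landmark_of damper_grip [ 0.4637 -0.0193  0.0939] 0.73
8 landmark_of damper_axis [ 0.5293 -0.002   0.0921] 0.62
9 landmark_of collar [ 0.5607 -0.1714  0.0709] 0.89
9 landmark_of collar [ 0.4652 -0.0185  0.0946] 0.73
9 landmark_of collar [ 7.427e-01 -2.266e-01 -7.000e-04] 0.63
9 landmark_of collar [ 0.3629 -0.2859 -0.002 ] 0.55
9 landmark_of collar_top [ 0.5597 -0.1742  0.1175] 0.8
9 landmark_of collar_top [ 0.3621 -0.2825  0.0471] 0.74
9 landmark_of collar_top [ 0.7382 -0.2247  0.0319] 0.65
9 landmark_of spigot_top [ 0.5619 -0.1758  0.1146] 0.75
9 landmark_of damper_grip [ 0.4633 -0.0164  0.0994] 0.61
9 landmark_of damper_axis [ 0.5286 -0.0087  0.0946] 0.88
9 landmark_of damper_axis [ 0.6095 -0.342   0.0038] 0.61
9 landmark_of damper_axis [ 0.5634 -0.1769  0.1136] 0.53
```

View pics/fin.png

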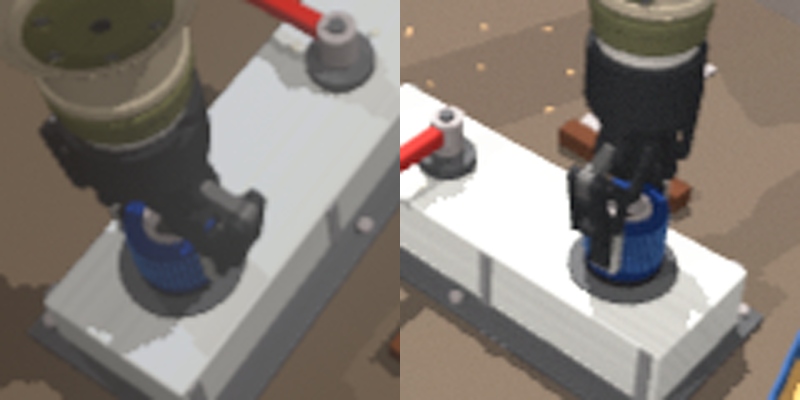

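The crops show the collar down on the seal and level with the pipe rim. The estimated underside is at about 70 mm, the hard stop takes the push with no further travel, and the handle lies across the duct. Handing in.

```bash
python3 -c "
from h import *
print(env.hand_in())"
```

```text
the job is handed in; nothing more can be done
None
```

I shut the damper and turned the collar about 48° clockwise until it dropped over the pins. I then pushed it home to the hard stop and handed in with it still gripped and held down; the judge's result was not returned.

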